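# Lock the grinding cup up into the masala grinder

### The arm

A 6-joint arm with a two-finger parallel gripper is mounted at the origin on the work surface. World frame = base frame: x ahead of the robot, y to its left, z up, the work surface at z = 0. Lengths are in m, angles in rad, forces in N, time in s.
With the tool pointing down it reaches from about 0.35 to 0.95 m from the base axis. Payload 17.4 kg.
Tool frame: the origin (TCP) lies at the very end of the fingers, on their centre line; the grasp point (between the pads) lies env.grip_point_offset behind it (env.grip_point_offset is the distance from the TCP to the grasp point, in m); z points along the fingers, y is the line along which they close (so a half turn about z gives the same grasp; the last joint's range is limited). The gripper opens to 93 mm and grips with 3 to 60 N. Pads are 15 mm wide; open, the fingers measure 128 mm over their backs; the gripper's body (75 mm by 188 mm) begins 65 mm behind the grasp point.
Start: joints at [1.114, 0.116, 1.442, -0, 1.584, -0.038], TCP at [0.275, 0.617, 0.219] pointing down, gripper open.
Joint ranges: [-2.83, 2.83], [-0.83, 2.19], [0.07, 2.5], [-1.14, 4.28], [0.01, 3], [-2.97, 2.97]. Speed limits (rad/s): [1.89, 1.89, 2.22, 3.14, 3.14, 3.14].

### API

Orientations are given as a unit quaternion [x, y, z, w].
In Python, from bench import env gives the robot as it stands. The module is installed in compiled form; this text tells all that it offers.
- The arm moves only by the tool play_rows, never from a script. Its argument "series" is a list of rows, each a list of 6 numbers: the shift along the tool's x, y, z in mm, then the turn, a rotation vector about the tool's x, y, z in degrees. In form: [[tx, ty, tz, rx, ry, rz], ...]. A call has 1 to 20 rows; each row is the pose to reach, as a shift and turn from the pose commanded when the call began, along the tool's axes at that moment; what a row does not reach only later rows make up. A row lasts 1/10 s, in which the tool goes at most 50 mm and 8.59 degrees, less where a joint would pass 70% of its speed; a pose out of reach is approached as far as the arm can. A call with a gripper value outside its range is refused whole. "fingers" is the gripper command: -1 is shut, 1 is fully open, values between are in proportion, set as the call begins (left out, the last holds). The fingers move at their own pace and stop on an object; the grip force is fixed at half the most. Time passes only in rows, so rows that repeat a pose let the fingers close. It gives the time, the measured TCP pose, the force, the opening and the grip force at its end, in the units of the state.
- env.read_state(): the state, without advancing time (a new reading comes with each control period).
- env.snapshot(name): name is "scene" or "top" or "wrist"; returns a dict with "image" (420x560x3 uint8, red, green, blue), "fov_y" (degrees; the focal length in pixels is half the picture's height over the tangent of half this angle, whatever the lens; pixels are square), "cx", "cy" (the principal point, pixels), "k1" (the pictures are not rectified: a ray, as slopes to the right and down, at radius r is drawn at 1 + k1 r^2 times it, then the intrinsics apply), "xyz" and "rotation" of the camera in the world. Camera axes: x right, y up, looking along -z (the intrinsics and any distortion apply to the point x, -y, -z); pixel columns grow to the right and rows downward; lengths in m; the calibration is good to about 2 mm. A picture is of the moment at which its call begins. There is no depth.
- env.finish_job(): hands the job in; it is judged then, once.
The state is a dict: "t": time; "joints": joint angles; "joint_vel": joint speeds; "effort": joint torques, N m; "ee_pos": TCP position; "ee_rot": TCP orientation; "force": force on the tool from outside, world axes, zero at the start; "torque": the same for the moment, N m; "opening": finger opening in m; "gripper_force": force on a finger pad.
Only numpy, scipy, OpenCV 4.12 (cv2) and the standard library are available. Lean on these libraries where they do the work, as an engineer would, in place of code of your own. Each camera call takes 0.05 s, during which the arm holds its last target. There are 200 camera calls.

### The job

Pick up the steel grinding cup by its black handle, line the handle up with the blue stripe on the masala grinder's head, lift the cup up into the steel collar under the head, and while pressing it lightly up against the seal swing the handle anticlockwise (seen from above) until the lugs come up firmly against their stop and the red flag is pushed fully home. Do not force it at any point, then let go so that the cup hangs locked and level in the head, and leave the other kitchen things where they are.

Things in the scene. Friction and masses are not known exactly. Their poses are not given: they have to be found in the camera images.
- grinder: Green grinder, fixed. Origin on the counter straight under the collar's vertical axis; z up. Base plate 22 mm high, x -75..95, y -195..65 mm. Column x 2..88, y -185..-105, 270 mm high; arm x 0..70 mm above z 185 from column to head. White round motor head on the collar's axis, radius 43, z 150..270 mm. When locked, the cup's handle points along the grinder's -x within about 18 deg.
- collar (a point): Centre of the mouth of the steel collar, on its axis, 125 mm above the counter; axes as the grinder's. Opens down; outer radius 44.5, inner 40.5 mm. Three ledges, z 0..7 mm above this point, inner radius 32 mm; between them three slots 44 deg wide, centred at -55, 65, 185 deg from the grinder's +x. Lugs go up the slots, then turn anticlockwise over the ledges.
- seal (a joint): Up-travel (m) of the sprung rubber seal inside the collar: 0 free, 0.008 bottomed hard. 1 N at first touch, then 0.7 N per mm. The cup's rim meets it 15 mm above the collar's mouth; the lugs clear the ledges when it is pressed more than 0.003 (best 0.004 to 0.006 while turning); it reads about 0.003 with the cup hanging on the ledges.
- flag (a joint): Red flag sticking out of the collar on the grinder's +x side, 58 mm from the axis. A lug turns it anticlockwise over the last 4 deg: 0 at rest, 0.07 rad home on a firm stop. The stop comes about 42 to 73 deg past the slot centre; where differs from machine to machine and is not measured: feel it. Weak return spring (under 0.06 N m); the seal's friction holds the cup.
- cup_rim (a point): Centre of the cup's top rim, 75 mm above its foot; axes as the cup's. The top is closed by a flat reddish disc.
- cup_handle (a point): Point to grip: middle of the cup's black handle, 100 mm from the cup's axis, 36 mm above its foot. A level bar along the cup's x, from 61 to 137 mm off the axis, 16 mm wide, 24 mm high. Hold it hard (40 N or more), as pressing the cup up turns it in the grip. Turning it takes about 0.1 N m about the collar's axis, up to 0.2 with the flag; past the stop this climbs steeply (0.4 N m: home).
- dabba: Bystander: shut round steel spice box, diameter 151 mm, 71 mm high; origin at its foot.
- plates: Bystander: stack of four steel plates, diameter 176 mm, 29 mm high; origin at its foot.
- teacup: Bystander: white plastic tea cup, diameter 72 mm, 65 mm high; origin at its foot.
- alu_lid: Bystander: aluminium pot lid with a black knob, diameter 132 mm, 32 mm high; origin at its foot.
- pot_ring: Bystander: red silicone pot-holder ring, diameter 110 mm, 10 mm thick; origin at its foot.
- spice_jar: Bystander: amber jar with a yellow cap, diameter 52 mm, 90 mm high; origin at its foot.
- cup: Grinding cup: steel, diameter 60, 75 mm high, 200 to 310 g; origin at the centre of its foot, z up, handle towards -x. Three lugs 5 mm thick, 15 mm wide, out to radius 38 mm, undersides 11 mm below the rim, at 0, 120, 240 deg from its +x (one opposite the handle).
- stripe (a point): Top of the blue stripe on the motor head's side, at the head's top edge, in the direction 125 deg anticlockwise (from above) from the grinder's +x. With the cup's handle pointing this way from the collar's axis, the lugs are centred in the slots.

How it is judged:
By the outcome, as a careful person would: the job done as asked, in the order asked, and still so for the second after the job is handed in, with the robot touching nothing.
It also fails if it takes over 70 s, if anything falls off the work surface, if the arm or the gripper's body presses on something with over 40 N, if the wrist force passes 120 N, or if a joint passes its speed limit or range.

## Working session

There is one attempt and no reset: what is moved stays moved. The work goes in short steps, Python scripts to look and compute and a tool call to move; the robot and the scene stay as the last step left them, time stands still between calls to the robot, and variables do not carry over. Pictures are saved under pics/ and viewed, at most 12 in all, crops included, and the job is handed in when it is done.

Besides the shell and the picture viewer there is one more tool, called after "Emit:" as name(argument=value, ...) on one line, values as JSON. play_rows: Moves the arm, as the interface text tells. Its arguments: {"type":"object","properties":{"series":{"type":"array","items":{"type":"array","items":{"type":"number"}}},"fingers":{"type":"number"}},"required":["series"]}

```bash
mkdir -p pics
cat > h.py <<'E'
import numpy as np, cv2, pickle
from scipy.spatial.transform import Rotation as R
from bench import env
def snap(n,f):
    s=env.snapshot(n); pickle.dump(s,open(f'pics/{f}.pkl','wb')); cv2.imwrite(f'pics/{f}.png',s['image'][:,:,::-1]); return s
def load(f): return pickle.load(open(f'pics/{f}.pkl','rb'))
def foc(s): return s['image'].shape[0]/2/np.tan(np.radians(s['fov_y'])/2)
def rot(s):
    r=np.array(s['rotation'],float); return r if r.shape==(3,3) else R.from_quat(r.ravel()).as_matrix()
def ray(s,u,v):
    f=foc(s); d=np.array([(u-s['cx'])/f,(v-s['cy'])/f]); p=d.copy()
    for _ in range(20): p=d/(1+s['k1']*(p@p))
    w=rot(s)@np.array([p[0],-p[1],-1]); return np.array(s['xyz'],float),w
def onz(s,u,v,z):
    o,w=ray(s,u,v); return o+w*(z-o[2])/w[2]
def proj(s,P):
    c=(np.atleast_2d(P)-np.array(s['xyz']))@rot(s); p=np.c_[c[:,0],-c[:,1]]/-c[:,2:3]
    p=p*(1+s['k1']*(p**2).sum(1,keepdims=True)); return p*foc(s)+[s['cx'],s['cy']]
E
python3 - <<'E'
from h import *
for n in('scene','top','wrist'):
    s=snap(n,n+'0'); print(n,{k:s[k] for k in s if k!='image'})
print(env.read_state(),env.grip_point_offset)
E
```

```text
scene {'fov_y': 47.20422774041864, 'cx': 285.47028766285825, 'cy': 219.4221915250756, 'k1': -0.06291683298346981, 'xyz': array([1.02399399, 0.4694219 , 1.19278448]), 'rotation': array([0.11036145, 0.23062517, 0.88089112, 0.39832551])}
top {'fov_y': 57.497699241102694, 'cx': 278.4007856486841, 'cy': 214.7907458099442, 'k1': 0.026914080548627088, 'xyz': array([0.38317907, 0.05516559, 1.21168319]), 'rotation': array([-0.0729918 ,  0.06783113,  0.71030852, -0.69680194])}
wrist {'fov_y': 66.74217452270598, 'cx': 278.0233076986692, 'cy': 217.81732563649365, 'k1': -0.07097871071354625, 'xyz': array([0.20184043, 0.64907362, 0.38270181]), 'rotation': array([-0.12287764, -0.07947568,  0.53882771,  0.82960798])}
{'t': 0.15, 'joints': array([ 1.11420025e+00,  1.16355843e-01,  1.44207050e+00, -1.96687504e-05,
        1.58396959e+00, -3.78120669e-02]), 'joint_vel': array([ 0.00028476, -0.00126382, -0.00198066,  0.00018292,  0.00240542,
        0.00022459]), 'effort': array([ 8.85664085e-04, -7.21762419e+01, -6.22947192e+01,  7.79025047e-02,
        2.25920946e-02, -2.70691476e-05]), 'ee_pos': array([0.27445075, 0.61653993, 0.21811388]), 'ee_rot': array([ 2.07865329e-01,  9.78157372e-01, -3.91833556e-04, -8.87435126e-05]), 'force': array([-0.47950029,  0.22368861, -0.58274101]), 'torque': array([-0.01950719,  0.01419814, -0.01301081]), 'gripper_force': 0.0, 'opening': 0.09244412128025749} 0.0188
```

View pics/scene0.png

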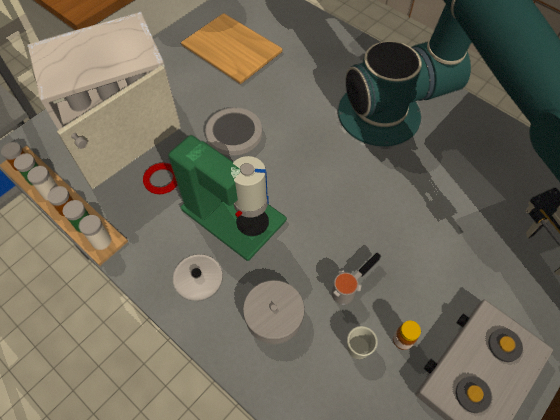

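View pics/top0.png

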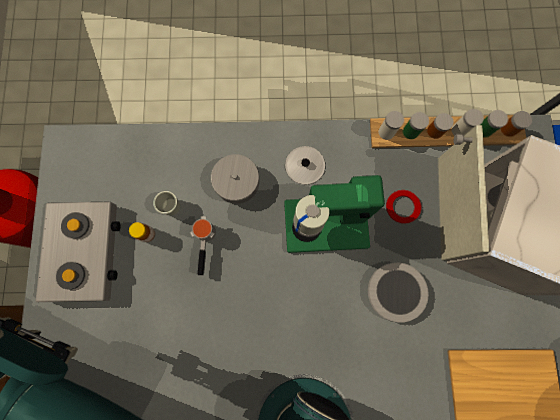

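The scene view shows the cup at about (347,285) with its handle towards the robot, and the grinder at about (230,200). The top view has the cup at (203,230) with its handle end at (201,272), the head's top at (315,215) and the base plate at about (285–368, 200–252). I'll enlarge these areas next.

Run:
```python
from h import *
a=load('top0')['image'][160:300,180:400]; b=load('scene0')['image'][130:310,150:390]
A=cv2.resize(a[:, :],None,fx=3.6,fy=3.6,interpolation=cv2.INTER_CUBIC)
B=cv2.resize(b,None,fx=3.3,fy=3.3,interpolation=cv2.INTER_CUBIC)
cv2.imwrite('pics/a.png',A[:,:,::-1]);cv2.imwrite('pics/b.png',B[:,:,::-1])
```

```text
(no output)
```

View pics/a.png

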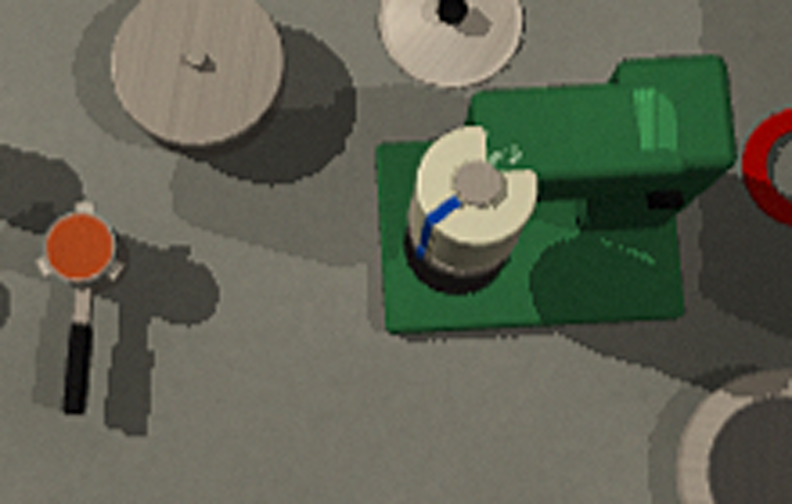

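View pics/b.png

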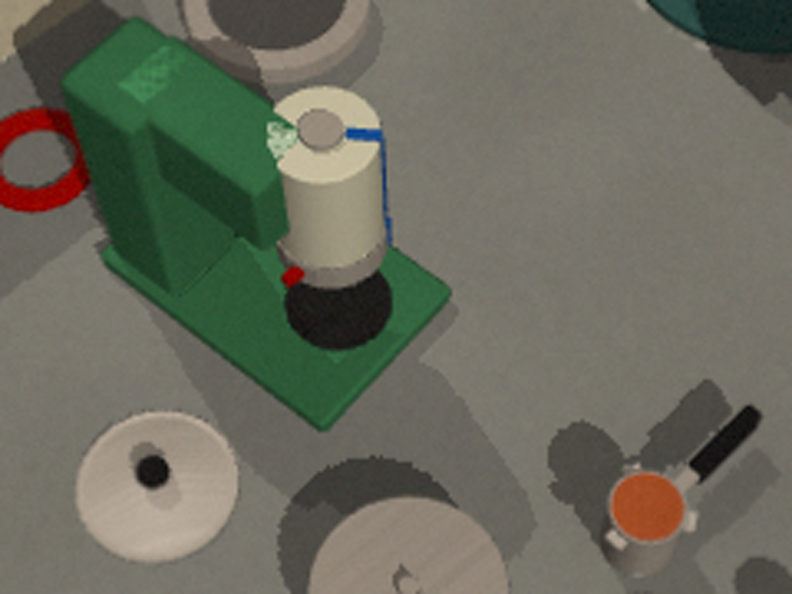

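Crop a shows base-plate corners at (377,143), (387,333) and (684,318), the stripe top at (430,222) and the cup disc at (80,246) with the handle tip at (75,413). Crop b shows base-plate corners at (323,430), (450,291) and (103,253), the stripe top at (381,133) and the cup disc at (648,507). I'll fit both poses from these points.

```bash
cat > fit.py <<'E'
from h import *
from scipy.optimize import least_squares
T,S=load('top0'),load('scene0')
ua=lambda p:(np.array(p,float)+.5)/3.6-.5+[180,160]
ub=lambda p:(np.array(p,float)+.5)/3.3-.5+[150,130]
c,s_=np.cos(np.radians(125)),np.sin(np.radians(125))
G=[(T,ua,(377,143),(95,65,22)),(T,ua,(387,333),(-75,65,22)),(T,ua,(684,318),(-75,-195,22)),(T,ua,(479,187),(0,0,270)),
(T,ua,(430,222),(43*c,43*s_,270)),(T,ua,(726,57),(88,-185,270)),(T,ua,(735,160),(2,-185,270)),
(S,ub,(323,430),(95,65,22)),(S,ub,(451,291),(-75,65,22)),(S,ub,(102,253),(95,-195,22)),(S,ub,(381,133),(43*c,43*s_,270)),(S,ub,(323,134),(0,0,270))]
l=lambda a:(38*np.cos(np.radians(a)),38*np.sin(np.radians(a)),67)
C=[(T,ua,(80,246),(0,0,75)),(T,ua,(75,413),(-137,0,48)),(T,ua,(82,323),(-61,0,48)),(T,ua,(84,204),l(0)),
(S,ub,(648,507),(0,0,75)),(S,ub,(754,410),(-137,0,46)),(S,ub,(697,473),(-61,0,44))]
def fit(L,x0):
    def r(x):
        q=R.from_euler('z',x[2]).as_matrix(); e=[]
        for s,f,p,P in L: e.append((proj(s,q@(np.array(P)/1e3)+[x[0],x[1],0])[0]-f(p)))
        return np.array(e)
    o=least_squares(lambda x:r(x).ravel(),x0,loss='soft_l1'); print(o.x[:2].round(4),np.degrees(o.x[2]).round(2)); print(r(o.x).round(1).tolist()); return o.x
g=fit(G,[.5,0,0]);k=fit(C,[.5,.2,0])
for n,p in(('dabba',(237,178)),('lid',(305,165)),('teacup',(165,202)),('jar',(139,231))): print(n,onz(T,*p,.04).round(3))
E
python3 fit.py
```

```text
[ 0.5816 -0.0236] 1.99
[[-0.9, -0.2], [-0.7, 0.2], [0.5, -0.1], [-0.9, -0.6], [-0.7, 0.1], [0.4, -2.0], [1.6, 2.2], [-0.2, -0.8], [1.1, -1.2], [-1.7, -0.1], [0.4, 1.2], [-0.3, -0.3]]
[0.5768 0.2937] -3.22
[[-0.4, 0.1], [-0.7, 0.2], [-0.7, -0.0], [0.0, -0.0], [-0.4, 0.3], [-0.0, -0.6], [-1.3, -0.5]]
dabba [0.742 0.191 0.04 ]
lid [ 0.781 -0.027  0.04 ]
teacup [0.668 0.417 0.04 ]
jar [0.578 0.494 0.04 ]
```

```bash
cat > mv.py <<'E'
from h import *
def pose(axis,ang,r,zg,tilt,off=None):
    """TCP position, R for grip point at radius r, angle ang (deg, world) from axis xy, height zg, tool leaning outward by tilt"""
    a,t=np.radians([ang,tilt]); o=np.array([np.cos(a),np.sin(a),0]); Z=np.array([0,0,1.])
    z=-np.sin(t)*o-np.cos(t)*Z; x=np.cos(t)*o-np.sin(t)*Z
    M=np.c_[x,np.cross(z,x),z]
    return np.r_[axis,0]+o*r+Z*zg+z*env.grip_point_offset,M
def row(p,M,p0=None,M0=None):
    s=env.read_state()
    if p0 is None: p0,M0=np.array(s['ee_pos']),R.from_quat(s['ee_rot']).as_matrix()
    return np.r_[M0.T@(p-p0)*1e3,R.from_matrix(M0.T@M).as_rotvec(degrees=True)].round(1).tolist()
E
python3 - <<'E'
from mv import *
C=[.5768,.2937]
P=lambda z:pose(C,176.78,75,z,20)
def P(z): return pose(C,176.78,.075,z,20)
p,M=P(.16);print(row(p,M)); q,_=P(.036);print(row(q,M,p,M))
E
```

```text
[-343.4, -196.3, 75.9, -3.7, -19.8, -20.6]
[42.4, 0.0, 116.5, 0.0, 0.0, 0.0]
```

Emit:
play_rows(series=[[-40,-22,5,-0.4,-2,-2],[-80,-45,15,-0.9,-5,-5],[-120,-68,26,-1.4,-7.5,-8],[-160,-91,35,-1.8,-10,-10],[-200,-114,44,-2.2,-12,-12],[-240,-137,53,-2.7,-14,-15],[-280,-160,62,-3.1,-16,-17],[-310,-178,69,-3.4,-18,-19],[-335,-191,74,-3.6,-19.4,-20.2],[-343.4,-196.3,75.9,-3.7,-19.8,-20.6],[-343.4,-196.3,75.9,-3.7,-19.8,-20.6],[-343.4,-196.3,75.9,-3.7,-19.8,-20.6],[-343.4,-196.3,75.9,-3.7,-19.8,-20.6]], fingers=0.2)

```text
t: 1.45
ee_pos: [0.508, 0.2987, 0.1431]
ee_rot: [0.027, 0.984, -0.004, 0.174]
force: [0.6, 0.2, -0.2]
opening: 0.056
gripper_force: 0.0
```

Run:
```python
from mv import *
s=env.read_state();print(s['t'],s['ee_pos'],s['opening'])
q,M=pose([.5768,.2937],176.78,.075,.036,20);print(row(q,M))
w=snap('wrist','wrist1')
# predicted: handle points / disc centre at nominal
c=np.array([.5768,.2937,0]);m=R.from_euler('z',-3.22,degrees=True).as_matrix()
for P in((0,0,75),(-61,8,48),(-61,-8,48),(-137,8,48),(-137,-8,48),(-130,0,48)): print(P,proj(w,c+m@np.array(P)/1e3).round(1))
```

```text
1.45 [0.50803552 0.29871127 0.14306733] 0.055983614797462646
[42.4, -1.3, 117.3, 0.1, 0.0, 0.1]
(0, 0, 75) [[276.9 267.9]]
(-61, 8, 48) [[286.6 191.5]]
(-61, -8, 48) [[267.1 191.5]]
(-137, 8, 48) [[288.4  97.4]]
(-137, -8, 48) [[265.   97.3]]
(-130, 0, 48) [[276.8 107.5]]
```

View pics/wrist1.png

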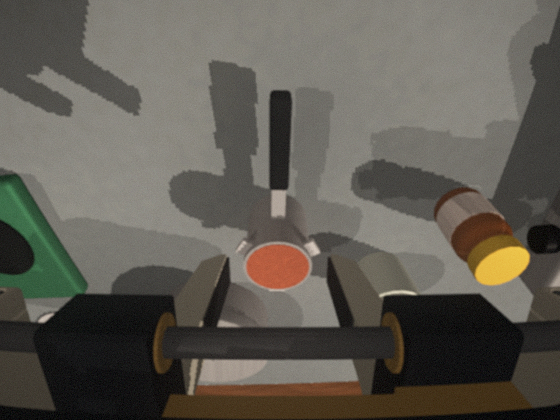

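The wrist view shows the disc at (277,266) and the handle from (281,91) to (280,190), centred between the fingers and within about 1° of the fit. I'll descend and grip.

Emit:
play_rows(series=[[7,0,20,0,0,0],[14.5,-0.5,40,0,0,0],[22,-1,60,0,0,0],[29,-1,80,0,0,0],[36,-1,100,0,0,0],[40,-1,111,0,0,0],[42.4,-1,117.3,0,0,0],[42.4,-1,117.3,0,0,0],[42.4,-1,117.3,0,0,0]])

```text
t: 2.4
ee_pos: [0.509, 0.2972, 0.0189]
ee_rot: [0.027, 0.984, -0.004, 0.174]
force: [-0.1, 0.7, 0.3]
opening: 0.0554
gripper_force: 0.0
```

Emit:
play_rows(series=[[0,0,0,0,0,0],[0,0,0,0,0,0],[0,0,0,0,0,0],[0,0,0,0,0,0],[0,0,0,0,0,0],[0,0,0,0,0,0],[0,0,0,0,0,0],[0,0,0,0,0,0]], fingers=-1)

```text
t: 3.2
ee_pos: [0.5087, 0.2968, 0.0181]
ee_rot: [0.027, 0.984, -0.004, 0.174]
force: [-0.4, -0.4, 0.4]
opening: 0.0157
gripper_force: 30.0
```

Emit:
play_rows(series=[[-1,0,-2.8,0,0,0],[-3.4,0,-9.4,0,0,0],[-6.8,0,-18.8,0,0,0],[-10.3,0,-28.2,0,0,0],[-10.3,0,-28.2,0,0,0],[-10.3,0,-28.2,0,0,0],[-10.3,0,-28.2,0,0,0]])

```text
t: 3.9
ee_pos: [0.5085, 0.2966, 0.0477]
ee_rot: [0.027, 0.984, -0.004, 0.174]
force: [0.1, 0.8, -2.0]
opening: 0.0162
gripper_force: 30.0
```

Run:
```python
from h import *
st=env.read_state();print(st['force'],st['torque'],st['ee_pos'])
a=snap('scene','scene2')['image'][230:330,300:400];b=snap('top','top2')['image'][205:290,160:245]
f=lambda i:cv2.resize(i,(400,400),interpolation=cv2.INTER_CUBIC)
w=snap('wrist','wrist2')['image'][40:320,140:420]
cv2.imwrite('pics/c.png',np.hstack([f(a),f(w)])[:,:,::-1])
```

```text
[ 0.05454531  0.7978351  -1.95972276] [0.08042473 0.46261228 0.01895878] [0.508537   0.29664338 0.04768268]
```

View pics/c.png

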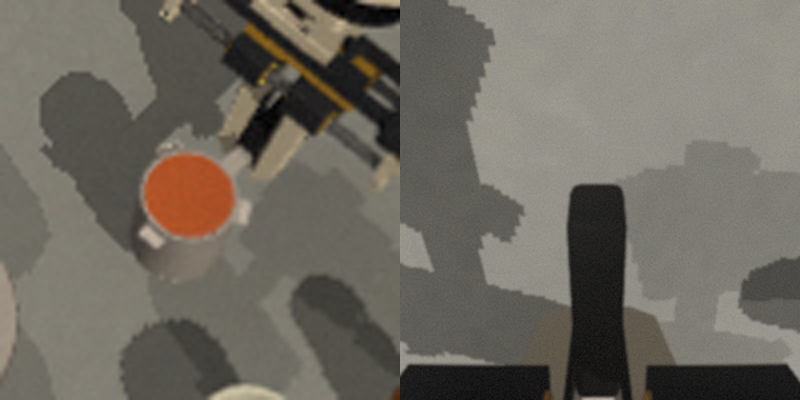

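```bash
cat > pc.py <<'E'
from mv import *
# cup frame in tool frame at grasp, level assumption: grip at cup (-75,0,36), tool leaning 20
def cup(ang,rg=.075,pitch=0,tilt=20,zg=.036):
    s=env.read_state();p=np.array(s['ee_pos']);M=R.from_quat(s['ee_rot']).as_matrix()
    g=p-M[:,2]*env.grip_point_offset
    m=M@R.from_euler('y',tilt,degrees=True).as_matrix() # undo lean
    # now m x=outward,z=down ; cup axes: x=-outward,z=up
    K=np.c_[-m[:,0],m[:,1],-m[:,2]]@R.from_euler('y',pitch,degrees=True).as_matrix()
    o=g-K@np.array([-rg,0,zg]); return o,K
E
python3 - <<'E'
from pc import *
w,s,t=load('wrist2'),load('scene2'),load('top2')
pts=dict(disc=(0,0,75),tipU=(-137,0,46),tipD=(-137,0,26),foot=(0,0,0))
for pi in(0,3,6):
    o,K=cup(0,pitch=pi)
    print(pi,o.round(4),{k:[proj(c,o+K@np.array(v)/1e3)[0].round(1).tolist() for c in(w,s,t)] for k,v in pts.items()})
f=lambda c,m:[x.round(1) for x in [np.argwhere(m)[:,::-1].mean(0)]]
for c in(s,t):
    i=c['image'].astype(int); m=(i[:,:,0]>150)&(i[:,:,1]<110)&(i[:,:,1]>50)&(i[:,:,2]<70)
    n,l,S,cc=cv2.connectedComponentsWithStats(m.astype(np.uint8)); print([(S[k].tolist(),cc[k].round(1).tolist()) for k in range(1,n) if S[k,4]>60])
E
```

```text
0 [0.577  0.2929 0.0292] {'disc': [[278.8, 424.5], [346.8, 278.9], [199.7, 226.4]], 'tipU': [[279.2, 193.4], [379.8, 248.3], [198.1, 274.0]], 'tipD': [[279.0, 167.7], [378.4, 251.6], [199.6, 274.4]], 'foot': [[278.6, 315.7], [343.2, 290.1], [204.8, 230.4]]}
3 [0.575  0.293  0.0254] {'disc': [[278.8, 418.5], [346.0, 280.1], [200.1, 226.0]], 'tipU': [[279.2, 199.6], [379.9, 247.9], [197.9, 273.8]], 'tipD': [[279.0, 170.5], [378.7, 251.0], [199.3, 274.5]], 'foot': [[278.5, 309.8], [343.5, 290.2], [205.0, 231.3]]}
6 [0.5728 0.2931 0.0216] {'disc': [[278.8, 412.5], [345.4, 281.2], [200.4, 225.6]], 'tipU': [[279.3, 206.4], [379.9, 247.5], [197.7, 273.5]], 'tipD': [[279.1, 173.8], [379.0, 250.4], [199.1, 274.5]], 'foot': [[278.5, 303.9], [343.9, 290.1], [205.1, 232.1]]}
[([336, 269, 22, 20, 347], [346.8, 278.4])]
[([191, 218, 19, 18, 262], [199.9, 226.4])]
```

The cup hangs level; the disc fits the level model in both cameras to within 0.5 px. Next I'll carry it to a waypoint beside the grinder with the handle at the stripe angle.

Run:
```python
from mv import *
A=np.array([.577,.2929]);B=np.array([.5816,.12])
for f in np.linspace(0,1,13)[1:]:
    f=f*f*(3-2*f)
    p,M=pose(A+(B-A)*f,176.6-(176.6-127)*f,.075,.0652+.008*f,20);print(row(p,M),end=', ')
```

```text
[-0.3, -1.9, -0.0, 0.4, 0.0, 1.1], [-1.3, -8.0, -0.1, 1.4, 0.0, 3.7], [-3.1, -17.4, -0.2, 2.8, -0.0, 7.5], [-5.8, -29.1, -0.1, 4.5, -0.0, 12.3], [-9.5, -42.6, 0.3, 6.5, -0.0, 17.7], [-14.1, -57.1, 0.9, 8.6, -0.0, 23.5], [-19.3, -72.0, 1.7, 10.7, -0.0, 29.3], [-24.8, -86.4, 2.7, 12.7, -0.0, 34.7], [-30.1, -99.4, 3.8, 14.4, -0.0, 39.5], [-34.7, -110.1, 4.7, 15.8, -0.0, 43.4], [-37.8, -117.3, 5.4, 16.7, -0.0, 45.9], [-38.9, -119.9, 5.6, 17.1, -0.0, 46.8],
```

Emit:
play_rows(series=[[-0.3,-1.9,0,0.4,0,1.1],[-1.3,-8,-0.1,1.4,0,3.7],[-3.1,-17.4,-0.2,2.8,0,7.5],[-5.8,-29.1,-0.1,4.5,0,12.3],[-9.5,-42.6,0.3,6.5,0,17.7],[-14.1,-57.1,0.9,8.6,0,23.5],[-19.3,-72,1.7,10.7,0,29.3],[-24.8,-86.4,2.7,12.7,0,34.7],[-30.1,-99.4,3.8,14.4,0,39.5],[-34.7,-110.1,4.7,15.8,0,43.4],[-37.8,-117.3,5.4,16.7,0,45.9],[-38.9,-119.9,5.6,17.1,0,46.8],[-38.9,-119.9,5.6,17.1,0,46.8],[-38.9,-119.9,5.6,17.1,0,46.8]])

```text
t: 5.45
ee_pos: [0.5403, 0.1751, 0.0559]
ee_rot: [0.439, 0.882, -0.077, 0.155]
force: [0.2, 0.6, -2.5]
opening: 0.0156
gripper_force: 30.0
```

Run:
```python
from pc import *
s=snap('scene','scene3');t=snap('top','top3');o,K=cup(0);print('cup model',o.round(4),K[:,2].round(3),np.degrees(np.arctan2(-K[1,0],-K[0,0])).round(1))
for c in(s,t):
    i=c['image'].astype(int); m=(i[:,:,0]>150)&(i[:,:,1]<110)&(i[:,:,1]>50)&(i[:,:,2]<70)
    n,l,S,cc=cv2.connectedComponentsWithStats(m.astype(np.uint8)); print([(S[k].tolist(),cc[k].round(1).tolist()) for k in range(1,n) if S[k,4]>60],proj(c,o+K@[0,0,.075]).round(1))
B=np.array([.5816,-.0236]);A=o[:2]
for f in np.linspace(0,1,11)[1:]:
    f=f*f*(3-2*f)
    p,M=pose(A+(B-A)*f,127,.075,.0732,20);print(row(p,M),end=', ')
# crops
a=s['image'][150:330,170:390];cv2.imwrite('pics/d.png',cv2.resize(a,None,fx=3.3,fy=3.3,interpolation=cv2.INTER_CUBIC)[:,:,::-1])
```

```text
cup model [0.5816 0.1205 0.0376] [-0. -0.  1.] 127.1
[([282, 228, 21, 19, 254], [292.9, 236.0])] [[292.2 237.1]]
[([250, 214, 18, 18, 254], [258.5, 223.0])] [[258.2 223.2]]
[-2.9, -2.4, 1.5, 0.0, -0.0, 0.1], [-11.1, -9.0, 4.5, 0.0, -0.0, 0.1], [-23.2, -18.7, 8.9, 0.0, -0.0, 0.1], [-37.9, -30.5, 14.2, 0.0, -0.0, 0.1], [-53.9, -43.3, 20.0, 0.0, -0.0, 0.1], [-69.9, -56.2, 25.8, 0.0, -0.0, 0.1], [-84.6, -68.0, 31.2, 0.0, -0.0, 0.1], [-96.7, -77.7, 35.6, 0.0, -0.0, 0.1], [-104.9, -84.3, 38.6, 0.0, -0.0, 0.1], [-107.9, -86.8, 39.7, 0.0, -0.0, 0.1],
```

View pics/d.png

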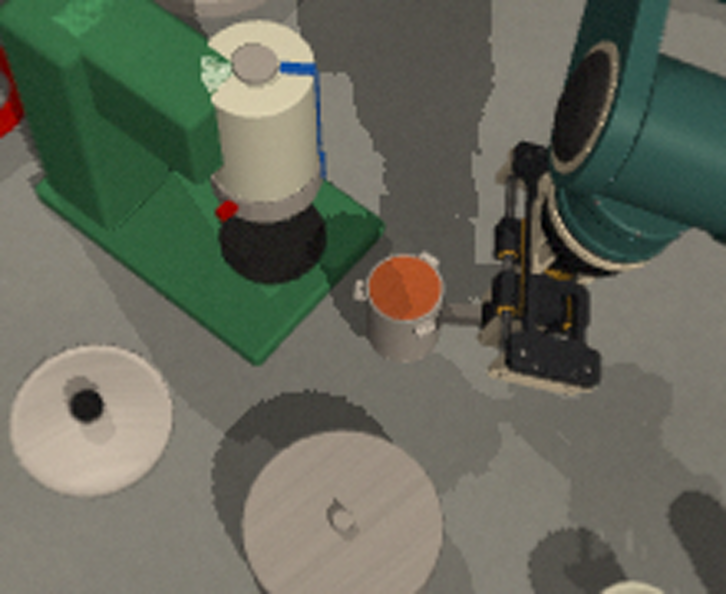

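Run:
```python
from h import *
import h
s,t=load('scene3'),load('top3')
a=np.linspace(0,2*np.pi,361)
def circ(r,z,c,ax=(.5816,-.0236)): return proj(c,np.c_[ax[0]+r*np.cos(a),ax[1]+r*np.sin(a),0*a+z])
out=[]
i=s['image'][150:330,170:390];X=cv2.resize(i,None,fx=3.3,fy=3.3,interpolation=cv2.INTER_CUBIC)
big=s['image'][150:225,225:275];k=8;X=cv2.resize(big,None,fx=k,fy=k,interpolation=cv2.INTER_CUBIC).copy()
for r,z in((.043,.27),(.043,.15),(.0445,.125)): cv2.polylines(X,[np.int32((circ(r,z,s)-[225,150]+.5)*k)],True,(255,0,255),1)
Y=cv2.resize(t['image'][190:250,285:335],None,fx=k,fy=k,interpolation=cv2.INTER_CUBIC).copy()
for r,z in((.043,.27),(.043,.15),(.0445,.125)): cv2.polylines(Y,[np.int32((circ(r,z,t)-[285,190]+.5)*k)],True,(255,0,255),1)
X=np.pad(X,((0,0),(0,0),(0,0)));Y=np.pad(Y,((0,600-Y.shape[0]),(0,0),(0,0)))
cv2.imwrite('pics/e.png',np.hstack([X,Y])[:,:,::-1])
```

```text
(no output)
```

View pics/e.png

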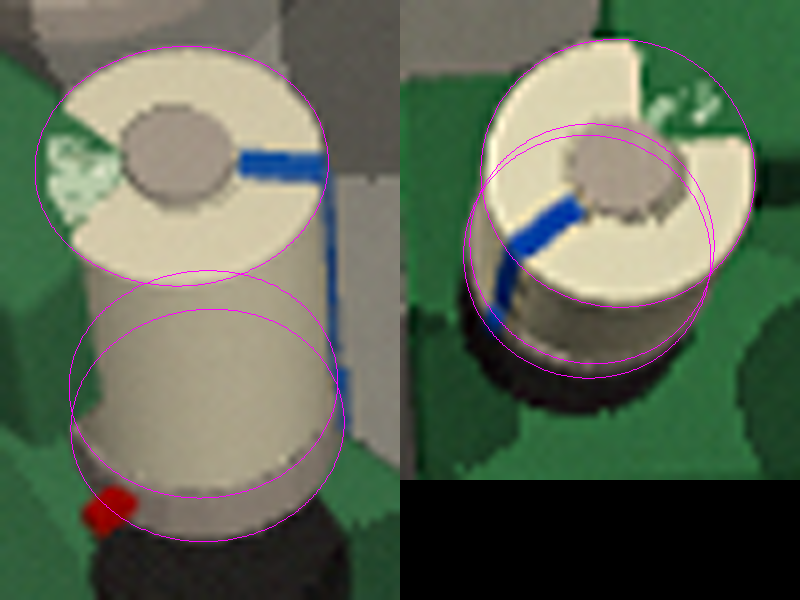

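The overlays sit on the head and collar in both views, with errors under 1 mm, and the stripe agrees. Now I'll move under the collar.

Emit:
play_rows(series=[[-2.9,-2.4,1.5,0,0,0],[-11.1,-9,4.5,0,0,0],[-23.2,-18.7,8.9,0,0,0],[-37.9,-30.5,14.2,0,0,0],[-53.9,-43.3,20,0,0,0],[-69.9,-56.2,25.8,0,0,0],[-84.6,-68,31.2,0,0,0],[-96.7,-77.7,35.6,0,0,0],[-104.9,-84.3,38.6,0,0,0],[-107.9,-86.8,39.7,0,0,0],[-107.9,-86.8,39.7,0,0,0],[-107.9,-86.8,39.7,0,0,0]])

```text
t: 6.75
ee_pos: [0.5404, 0.0311, 0.0556]
ee_rot: [0.439, 0.881, -0.077, 0.155]
force: [-0.7, -0.2, -2.7]
opening: 0.0158
gripper_force: 30.0
```

Run:
```python
from pc import *
o,K=cup(0);print('cup',o.round(4),K[:,2].round(4),np.degrees(np.arctan2(-K[1,0],-K[0,0])).round(2));s=env.read_state();print(s['force'],s['torque'])
for zf in(.055,.064,.0665,.070,.072):
    p,M=pose([.5816,-.0236],127,.075,zf+.036,20);print(zf,row(p,M))
```

```text
cup [ 0.5816 -0.0237  0.0372] [-1.e-04 -2.e-04  1.e+00] 127.01
[-0.6958799  -0.24908373 -2.68943794] [0.36081846 0.34178414 0.03986203]
0.055 [-6.0, 0.0, -16.7, 0.0, -0.0, 0.0]
0.064 [-9.1, 0.0, -25.2, 0.0, -0.0, 0.0]
0.0665 [-9.9, 0.0, -27.5, 0.0, -0.0, 0.0]
0.07 [-11.1, 0.0, -30.8, 0.0, -0.0, 0.0]
0.072 [-11.8, 0.0, -32.7, 0.0, -0.0, 0.0]
```

Emit:
play_rows(series=[[-2,0,-5.6,0,0,0],[-4,0,-11.1,0,0,0],[-6,0,-16.7,0,0,0],[-7,0,-19.5,0,0,0],[-8,0,-22.3,0,0,0],[-9.1,0,-25.2,0,0,0],[-9.1,0,-25.2,0,0,0],[-9.1,0,-25.2,0,0,0]])

```text
t: 7.55
ee_pos: [0.5403, 0.0309, 0.0823]
ee_rot: [0.439, 0.881, -0.077, 0.155]
force: [-0.3, 0.4, -2.4]
opening: 0.0157
gripper_force: 30.0
```

Emit:
play_rows(series=[[-0.5,0,-1.3,0,0,0],[-1,0,-2.8,0,0,0],[-1,0,-2.8,0,0,0],[-1,0,-2.8,0,0,0]])

```text
t: 7.95
ee_pos: [0.5401, 0.0309, 0.0851]
ee_rot: [0.439, 0.881, -0.078, 0.155]
force: [-0.2, 0.1, -4.9]
opening: 0.0157
gripper_force: 30.0
```

Emit:
play_rows(series=[[-0.5,0,-1.4,0,0,0],[-1,0,-2.8,0,0,0],[-1,0,-2.8,0,0,0],[-1,0,-2.8,0,0,0]])

```text
t: 8.35
ee_pos: [0.5401, 0.031, 0.0881]
ee_rot: [0.439, 0.881, -0.077, 0.155]
force: [-0.5, 0.0, -6.8]
opening: 0.0159
gripper_force: 30.0
```

Run:
```python
from pc import *
o,K=cup(0);print('cup',o.round(4),K[:,2].round(4));s=env.read_state();print(s['force'],s['torque'])
s=snap('scene','scene4');w=snap('wrist','wrist4');
k=8;X=cv2.resize(s['image'][195:270,225:300],None,fx=k,fy=k,interpolation=cv2.INTER_CUBIC)
Y=cv2.resize(w['image'][130:390,230:330],None,fx=2,fy=2.3)
Y=np.pad(Y,((0,2),(0,0),(0,0)))
a=np.linspace(0,2*np.pi,100)
for z in(0,.0,):
    for pi in(0,3):
        o,K=cup(0,pitch=pi); c=proj(s,(o+(K@np.array([.03*np.cos(a),.03*np.sin(a),0*a]) ).T)); cv2.polylines(X,[np.int32((c-[225,195]+.5)*k)],True,(255,0,255*(pi==0)),1)
        print(pi,[proj(w,o+K@np.array(p)/1e3).round(1).tolist() for p in((-137,0,46),(-137,0,26))])
cv2.imwrite('pics/f.png',np.hstack([X,Y])[:,:,::-1])
```

```text
cup [ 0.5814 -0.0238  0.0697] [ 3.e-04 -2.e-04  1.e+00]
[-0.51874803  0.02004431 -6.82126924] [ 0.86579243  0.69374196 -0.08000542]
0 [[[275.8, 193.8]], [[276.1, 168.1]]]
3 [[[275.8, 200.0]], [[276.0, 170.9]]]
0 [[[275.8, 193.8]], [[276.1, 168.1]]]
3 [[[275.8, 200.0]], [[276.0, 170.9]]]
```

View pics/f.png

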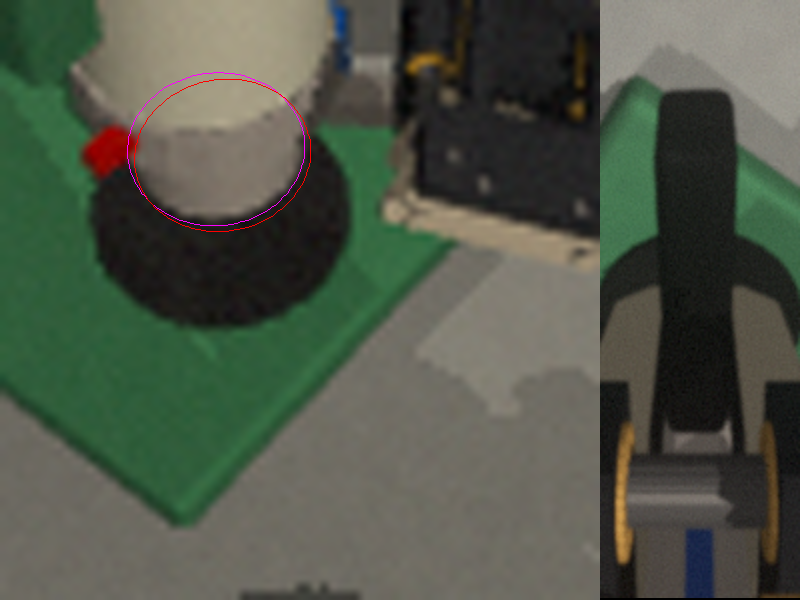

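The cup is level and seated: the wrist image shows the handle tip at row 169, where no slip predicts 168, and the stripe lines up with the handle. Seal force is about 4.3 N, or roughly 4.7 mm of press. I'll start turning.

```bash
cat > turn.py <<'E'
from pc import *
AX=np.array([.5815,-.0237])
def status():
    s=env.read_state();F=np.array(s['force']);T=np.array(s['torque']);o,K=cup(0)
    d=np.array(s['ee_pos'])[:2]-AX
    print('Tz',(T[2]+d[0]*F[1]-d[1]*F[0]).round(3),'F',F.round(2),'T',T.round(2),'cup',o.round(4),'up',K[:2,2].round(4),'ang',np.degrees(np.arctan2(-K[1,0],-K[0,0])).round(2)-2,'t',s['t'])
def rows(angs,dz=0,cur=None):
    s=env.read_state();p0=np.array(s['ee_pos']);M0=R.from_quat(s['ee_rot']).as_matrix();a=np.r_[AX,0]
    for th in angs:
        q=R.from_euler('z',th,degrees=True).as_matrix();print(row(a+q@(p0-a)+[0,0,dz],q@M0,p0,M0),end=', ')
    print()
E
python3 - <<'E'
from turn import *
status();rows(range(2,38,2));rows([.5,1,1.5,2,2.5,3,3.5,4])
E
```

```text
Tz 0.005 F [-0.47  1.11 -6.86] T [0.85 0.74 0.02] cup [ 0.5814 -0.0238  0.0698] up [ 0.0002 -0.0002] ang 125.0 t 8.45
[-0.0, -2.4, 0.0, -0.7, -0.0, -1.9], [-0.2, -4.8, 0.1, -1.4, -0.0, -3.8], [-0.4, -7.2, 0.1, -2.1, -0.0, -5.6], [-0.6, -9.5, 0.2, -2.7, -0.0, -7.5], [-1.0, -11.9, 0.4, -3.4, -0.0, -9.4], [-1.4, -14.2, 0.5, -4.1, -0.0, -11.3], [-1.9, -16.6, 0.7, -4.8, -0.0, -13.2], [-2.5, -18.9, 0.9, -5.5, -0.0, -15.0], [-3.2, -21.2, 1.2, -6.2, -0.0, -16.9], [-3.9, -23.4, 1.4, -6.8, -0.0, -18.8], [-4.7, -25.7, 1.7, -7.5, -0.0, -20.7], [-5.6, -27.9, 2.0, -8.2, -0.0, -22.6], [-6.6, -30.0, 2.4, -8.9, -0.0, -24.4], [-7.6, -32.2, 2.8, -9.6, -0.0, -26.3], [-8.7, -34.3, 3.2, -10.3, -0.0, -28.2], [-9.8, -36.3, 3.6, -10.9, -0.0, -30.1], [-11.1, -38.3, 4.0, -11.6, -0.0, -32.0], [-12.4, -40.3, 4.5, -12.3, -0.0, -33.8], 
[-0.0, -0.6, 0.0, -0.2, -0.0, -0.5], [-0.0, -1.2, 0.0, -0.3, -0.0, -0.9], [-0.0, -1.8, 0.0, -0.5, -0.0, -1.4], [-0.0, -2.4, 0.0, -0.7, -0.0, -1.9], [-0.1, -3.0, 0.0, -0.9, -0.0, -2.3], [-0.1, -3.6, 0.0, -1.0, -0.0, -2.8], [-0.1, -4.2, 0.0, -1.2, -0.0, -3.3], [-0.2, -4.8, 0.1, -1.4, -0.0, -3.8],
```

Emit:
play_rows(series=[[0,-2.4,0,-0.7,0,-1.9],[-0.2,-4.8,0.1,-1.4,0,-3.8],[-0.4,-7.2,0.1,-2.1,0,-5.6],[-0.6,-9.5,0.2,-2.7,0,-7.5],[-1,-11.9,0.4,-3.4,0,-9.4],[-1.4,-14.2,0.5,-4.1,0,-11.3],[-1.9,-16.6,0.7,-4.8,0,-13.2],[-2.5,-18.9,0.9,-5.5,0,-15],[-2.5,-18.9,0.9,-5.5,0,-15]])

```text
t: 9.35
ee_pos: [0.5266, 0.0172, 0.0884]
ee_rot: [0.313, 0.934, -0.055, 0.165]
force: [0.5, 1.4, -6.8]
opening: 0.0159
gripper_force: 30.0
```

```bash
python3 -c "
from turn import *
status();rows(range(2,24,2))"
```

```text
Tz 0.079 F [ 0.46  1.4  -6.81] T [0.72 0.68 0.17] cup [ 0.5814 -0.024   0.07  ] up [-0.0008 -0.0006] ang 141.0 t 9.35
[-0.1, -2.4, 0.0, -0.7, 0.0, -1.9], [-0.2, -4.8, 0.1, -1.4, 0.0, -3.8], [-0.4, -7.2, 0.1, -2.1, 0.0, -5.6], [-0.7, -9.5, 0.2, -2.7, 0.0, -7.5], [-1.0, -11.9, 0.4, -3.4, 0.0, -9.4], [-1.5, -14.2, 0.5, -4.1, 0.0, -11.3], [-2.0, -16.5, 0.7, -4.8, 0.0, -13.2], [-2.6, -18.9, 0.9, -5.5, 0.0, -15.0], [-3.2, -21.1, 1.2, -6.2, 0.0, -16.9], [-4.0, -23.4, 1.4, -6.8, 0.0, -18.8], [-4.8, -25.6, 1.7, -7.5, 0.0, -20.7],
```

Emit:
play_rows(series=[[-0.1,-2.4,0,-0.7,0,-1.9],[-0.2,-4.8,0.1,-1.4,0,-3.8],[-0.4,-7.2,0.1,-2.1,0,-5.6],[-0.7,-9.5,0.2,-2.7,0,-7.5],[-1,-11.9,0.4,-3.4,0,-9.4],[-1.5,-14.2,0.5,-4.1,0,-11.3],[-2,-16.5,0.7,-4.8,0,-13.2],[-2.6,-18.9,0.9,-5.5,0,-15],[-3.2,-21.1,1.2,-6.2,0,-16.9],[-4,-23.4,1.4,-6.8,0,-18.8],[-4,-23.4,1.4,-6.8,0,-18.8]])

```text
t: 10.45
ee_pos: [0.5159, -0.0041, 0.0883]
ee_rot: [0.146, 0.974, -0.026, 0.172]
force: [-0.4, 1.8, -7.4]
opening: 0.0158
gripper_force: 30.0
```

```bash
python3 -c "
from turn import *
status();rows([1,2,3,4])"
```

```text
Tz 0.025 F [-0.35  1.83 -7.42] T [0.49 0.91 0.14] cup [ 0.5815 -0.0242  0.0699] up [0.0002 0.0002] ang 160.93 t 10.45
[-0.0, -1.2, 0.0, -0.3, -0.0, -0.9], [-0.1, -2.4, 0.0, -0.7, -0.0, -1.9], [-0.1, -3.6, 0.0, -1.0, -0.0, -2.8], [-0.2, -4.8, 0.1, -1.4, -0.0, -3.8],
```

```bash
cat >> turn.py <<'E'
def watch(n=3):
    fs=[]
    for _ in range(n):
        s=env.snapshot('scene');i=s['image'][200:228,228:255].astype(int);m=np.clip(i[:,:,0]-i[:,:,1:].max(2)-40,0,80).astype(float)
        y,x=np.mgrid[200:228,228:255];st=env.read_state();fs.append(np.r_[st['force'],st['torque'],(m*x).sum()/m.sum(),(m*y).sum()/m.sum(),m.sum()/80])
    a=np.mean(fs,0);st=env.read_state();d=np.array(st['ee_pos'])[:2]-AX
    q=np.degrees(np.arctan2(d[1],d[0]));t=np.array([-d[1],d[0]])/np.hypot(*d)
    print('F',a[:3].round(2),'T',a[3:6].round(3),'Ftan',(a[:2]@t).round(2),'Frad',(a[:2]@d/np.hypot(*d)).round(2),'flag',a[6:].round(2));o,K=cup(0);print('cup',o.round(4),'ang',(np.degrees(np.arctan2(-K[1,0],-K[0,0]))-2).round(2),'t',st['t'].__round__(2))
E
python3 -c "
from turn import *
watch()"
```

```text
F [-0.26  0.03 -6.43] T [ 0.343  0.902 -0.004] Ftan 0.04 Frad 0.26 flag [238.41 213.24  24.7 ]
cup [ 0.5816 -0.024   0.0699] ang 160.88 t 10.6
```

Emit:
play_rows(series=[[0,-1.2,0,-0.3,0,-0.9],[-0.1,-2.4,0,-0.7,0,-1.9],[-0.1,-3.6,0,-1,0,-2.8],[-0.2,-4.8,0.1,-1.4,0,-3.8],[-0.2,-4.8,0.1,-1.4,0,-3.8]])

```text
t: 11.1
ee_pos: [0.5148, -0.0086, 0.0883]
ee_rot: [0.111, 0.979, -0.019, 0.173]
force: [-0.2, 1.9, -7.1]
opening: 0.016
gripper_force: 30.0
```

```bash
python3 -c "
from turn import *
watch()"
```

```text
F [ 0.25  1.27 -6.97] T [0.374 0.944 0.111] Ftan -1.3 Frad 0.04 flag [238.41 213.24  24.6 ]
cup [ 0.5817 -0.024   0.07  ] ang 165.0 t 11.25
```

```bash
sed -i "s/print('F',a\[:3\]/print('TAX',(a[5]+.155*(a[:2]@t)).round(3),'F',a[:3]/" turn.py
```

Emit:
play_rows(series=[[0,-0.8,0,-0.2,0,-0.6],[0,-1.6,0,-0.5,0,-1.3],[-0.1,-2.4,0,-0.7,0,-1.9],[-0.1,-3,0,-0.9,0,-2.3],[-0.1,-3.6,0,-1,0,-2.8]])

```text
t: 11.75
ee_pos: [0.5142, -0.0121, 0.0883]
ee_rot: [0.086, 0.981, -0.015, 0.173]
force: [-0.2, 2.9, -6.0]
opening: 0.0157
gripper_force: 30.0
```

```bash
python3 -c "
from turn import *
watch()"
```

```text
TAX -0.118 F [ 0.48  2.3  -6.78] T [0.484 0.893 0.246] Ftan -2.35 Frad -0.08 flag [238.41 213.24  24.59]
cup [ 0.5817 -0.024   0.07  ] ang 167.99 t 11.9
```

Emit:
play_rows(series=[[0,-0.8,0,-0.2,0,-0.6],[0,-1.6,0,-0.5,0,-1.3],[-0.1,-2.4,0,-0.7,0,-1.9],[-0.1,-3,0,-0.9,0,-2.3],[-0.1,-3.6,0,-1,0,-2.8]])

```text
t: 12.4
ee_pos: [0.5137, -0.0156, 0.0884]
ee_rot: [0.06, 0.983, -0.011, 0.174]
force: [0.5, 1.9, -6.9]
opening: 0.0157
gripper_force: 30.0
```

```bash
python3 -c "
from turn import *
watch()"
```

```text
TAX -0.107 F [-0.14  2.25 -7.23] T [0.448 0.92  0.238] Ftan -2.22 Frad 0.4 flag [238.41 213.23  24.55]
cup [ 0.5817 -0.0241  0.0701] ang 170.96 t 12.55
```

Emit:
play_rows(series=[[0,-0.8,0,-0.2,0,-0.6],[0,-1.6,0,-0.5,0,-1.3],[-0.1,-2.4,0,-0.7,0,-1.9],[-0.1,-3,0,-0.9,0,-2.3],[-0.1,-3.6,0,-1,0,-2.8]])

```text
t: 13.05
ee_pos: [0.5133, -0.0192, 0.0884]
ee_rot: [0.035, 0.984, -0.006, 0.174]
force: [-0.3, 2.4, -7.5]
opening: 0.0153
gripper_force: 30.0
```

```bash
python3 -c "
from turn import *
watch()"
```

```text
TAX -0.217 F [ 0.76  2.22 -6.8 ] T [0.343 0.934 0.135] Ftan -2.27 Frad -0.61 flag [238.43 213.27  24.75]
cup [ 0.5817 -0.0241  0.0701] ang 173.93 t 13.2
```

Emit:
play_rows(series=[[0,-0.8,0,-0.2,0,-0.6],[0,-1.6,0,-0.5,0,-1.3],[0,-2.4,0,-0.7,0,-1.9],[0,-2.4,0,-0.7,0,-1.9]])

```text
t: 13.6
ee_pos: [0.5132, -0.0217, 0.0885]
ee_rot: [0.017, 0.985, -0.003, 0.174]
force: [1.2, 1.5, -6.5]
opening: 0.0159
gripper_force: 30.0
```

```bash
python3 -c "
from turn import *
watch()"
```

```text
TAX -0.003 F [ 0.44  0.23 -7.07] T [0.123 0.849 0.035] Ftan -0.24 Frad -0.44 flag [238.92 213.51  25.89]
cup [ 0.5817 -0.0241  0.0702] ang 175.95 t 13.75
```

Emit:
play_rows(series=[[0,-0.6,0,-0.2,0,-0.5],[0,-1.2,0,-0.3,0,-0.9],[0,-1.2,0,-0.3,0,-0.9]])

```text
t: 14.05
ee_pos: [0.5131, -0.0228, 0.0884]
ee_rot: [0.009, 0.985, -0.002, 0.174]
force: [0.3, 1.9, -6.8]
opening: 0.0158
gripper_force: 30.0
```

```bash
python3 -c "
from turn import *
watch()"
```

```text
TAX -0.073 F [ 0.69  0.91 -6.49] T [0.236 0.839 0.07 ] Ftan -0.92 Frad -0.67 flag [239.11 213.74  26.33]
cup [ 0.5817 -0.024   0.0701] ang 176.91 t 14.2
```

Emit:
play_rows(series=[[0,-0.6,0,-0.2,0,-0.5],[0,-1.2,0,-0.3,0,-0.9],[0,-1.2,0,-0.3,0,-0.9]])

```text
t: 14.5
ee_pos: [0.5131, -0.024, 0.0884]
ee_rot: [0.001, 0.985, -0.001, 0.174]
force: [0.2, 1.7, -5.5]
opening: 0.0158
gripper_force: 30.0
```

```bash
python3 -c "
from turn import *
watch()"
```

```text
TAX -0.175 F [ 0.41  1.54 -6.38] T [0.255 0.813 0.063] Ftan -1.54 Frad -0.41 flag [239.46 213.82  25.56]
cup [ 0.5816 -0.0241  0.0701] ang 177.86 t 14.65
```

Emit:
play_rows(series=[[0,-0.6,0,-0.2,0,-0.5],[0,-1.2,0,-0.3,0,-0.9],[0,-1.2,0,-0.3,0,-0.9]])

```text
t: 14.95
ee_pos: [0.5131, -0.0253, 0.0885]
ee_rot: [-0.007, 0.985, 0.0, 0.174]
force: [0.9, 1.8, -6.6]
opening: 0.0159
gripper_force: 30.0
```

```bash
python3 -c "
from turn import *
watch()"
```

```text
TAX -0.141 F [ 0.86  0.77 -6.65] T [ 0.136  0.763 -0.024] Ftan -0.75 Frad -0.88 flag [239.52 213.85  26.41]
cup [ 0.5817 -0.0243  0.0701] ang -181.2 t 15.1
```

Emit:
play_rows(series=[[0,-0.6,0,-0.2,0,-0.5],[0,-0.6,0,-0.2,0,-0.5]])

```text
t: 15.3
ee_pos: [0.5131, -0.0258, 0.0884]
ee_rot: [-0.012, 0.985, 0.001, 0.174]
force: [1.8, 0.0, -7.5]
opening: 0.0158
gripper_force: 30.0
```

```bash
python3 -c "
from turn import *
watch()"
```

```text
TAX -0.148 F [ 1.82 -0.06 -6.47] T [ 0.004  0.711 -0.166] Ftan 0.12 Frad -1.82 flag [239.54 213.89  25.95]
cup [ 0.5817 -0.0242  0.0701] ang -180.66 t 15.45
```

Emit:
play_rows(series=[[0,-0.6,0,-0.2,0,-0.5],[0,-0.6,0,-0.2,0,-0.5]])

```text
t: 15.65
ee_pos: [0.5131, -0.0265, 0.0885]
ee_rot: [-0.017, 0.985, 0.002, 0.174]
force: [1.2, -0.4, -6.9]
opening: 0.0156
gripper_force: 30.0
```

```bash
python3 -c "
from turn import *
watch()
s=load('scene4');f=lambda a:proj(s,np.r_[AX+.058*np.array([np.cos(a),np.sin(a)]),.13])
print(f(.035),f(.105)-f(.035))"
```

```text
TAX -0.188 F [ 1.68 -0.62 -6.1 ] T [-0.1    0.639 -0.294] Ftan 0.69 Frad -1.65 flag [239.59 213.87  26.22]
cup [ 0.5817 -0.0242  0.0701] ang -180.12 t 15.8
[[235.36275412 216.27589649]] [[1.21876447 0.83975654]]
```

Emit:
play_rows(series=[[0,-0.6,0,-0.2,0,-0.5],[0,-0.6,0,-0.2,0,-0.5]])

```text
t: 16.0
ee_pos: [0.5132, -0.0271, 0.0885]
ee_rot: [-0.021, 0.985, 0.003, 0.174]
force: [1.8, -0.8, -5.9]
opening: 0.0158
gripper_force: 30.1
```

```bash
python3 -c "
from turn import *
watch()"
```

```text
TAX -0.15 F [ 2.3  -1.56 -6.45] T [-0.205  0.596 -0.409] Ftan 1.67 Frad -2.22 flag [239.59 213.9   26.67]
cup [ 0.5817 -0.0241  0.0702] ang -179.58 t 16.15
```

Emit:
play_rows(series=[[0,-0.6,0,-0.2,0,-0.5],[0,-0.6,0,-0.2,0,-0.5],[0,-0.6,0,-0.2,0,-0.5]])

```text
t: 16.45
ee_pos: [0.5132, -0.0276, 0.0885]
ee_rot: [-0.025, 0.984, 0.004, 0.174]
force: [2.2, -1.6, -5.2]
opening: 0.0159
gripper_force: 30.1
```

```bash
python3 -c "
from turn import *
watch(5)
s=snap('scene','scene5');w=snap('wrist','wrist5')
X=cv2.resize(s['image'][195:270,225:300],None,fx=5,fy=5,interpolation=cv2.INTER_CUBIC)
Y=cv2.resize(w['image'][80:390,155:405],None,fx=1.3,fy=1.21)
cv2.imwrite('pics/g.png',np.hstack([X[:375],Y[:375]])[:,:,::-1])
"
```

```text
TAX -0.156 F [ 3.14 -2.44 -5.65] T [-0.358  0.41  -0.561] Ftan 2.61 Frad -3.0 flag [239.61 213.93  27.08]
cup [ 0.5817 -0.024   0.0702] ang -179.04 t 16.7
```

View pics/g.png

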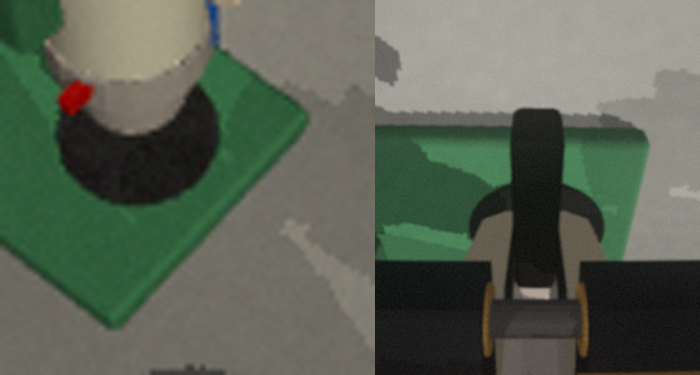

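The crop shows the red flag at about (75,97), displaced roughly as expected, with the handle straight in the grip. The tool twists but lags tangentially, pushing back about 2.6 N. I'll add a little tangential shift without more twist.

Emit:
play_rows(series=[[-0.2,-0.5,0.1,0,0,0],[-0.5,-1,0.2,0,0,0],[-0.5,-1,0.2,0,0,0]])

```text
t: 17.1
ee_pos: [0.5135, -0.0284, 0.0882]
ee_rot: [-0.026, 0.985, 0.004, 0.173]
force: [-2.8, -0.6, -4.0]
opening: 0.0157
gripper_force: 30.0
```

```bash
python3 -c "
from turn import *
watch(4)"
```

```text
TAX -0.182 F [-2.96 -0.82 -5.51] T [-0.104  1.029 -0.277] Ftan 0.61 Frad 3.01 flag [239.58 213.87  26.3 ]
cup [ 0.582  -0.0249  0.0698] ang -179.03 t 17.3
```

Emit:
play_rows(series=[[0,-0.5,0,0,0,0],[0,-1,0,0,0,0],[0,-1,0,0,0,0]])

```text
t: 17.6
ee_pos: [0.5136, -0.0291, 0.0882]
ee_rot: [-0.026, 0.985, 0.005, 0.173]
force: [-2.9, 3.3, -6.2]
opening: 0.0161
gripper_force: 30.0
```

```bash
python3 -c "
from turn import *
watch(4)"
```

```text
TAX -0.344 F [-3.21  3.8  -5.99] T [0.591 1.191 0.283] Ftan -4.05 Frad 2.89 flag [239.59 213.88  26.34]
cup [ 0.5821 -0.0255  0.0698] ang -179.01 t 17.8
```

Emit:
play_rows(series=[[0.2,-0.2,-0.1,0,0,0],[0.2,-0.3,-0.1,0,0,0],[0.2,-0.3,-0.1,0,0,0],[0.2,-0.3,-0.1,0,0,0]])

```text
t: 18.2
ee_pos: [0.5135, -0.0293, 0.0883]
ee_rot: [-0.026, 0.984, 0.005, 0.174]
force: [-0.8, 5.8, -7.1]
opening: 0.0158
gripper_force: 30.0
```

```bash
python3 -c "
from turn import *
watch(4)"
```

```text
TAX -0.435 F [-1.08  5.8  -6.46] T [0.874 0.986 0.474] Ftan -5.86 Frad 0.6 flag [239.6  213.93  27.08]
cup [ 0.582  -0.0257  0.07  ] ang -179.0 t 18.4
```

Emit:
play_rows(series=[[0,0.4,0,0,0,0],[0,0.8,0,0,0,0],[0.2,0.8,0.5,0,0,0],[0.4,0.8,1,0,0,0],[0.6,0.8,1.5,0,0,0],[0.6,0.8,1.8,0,0,0],[0.6,0.8,1.8,0,0,0]])

```text
t: 19.1
ee_pos: [0.5139, -0.0291, 0.087]
ee_rot: [-0.025, 0.984, 0.004, 0.174]
force: [-0.7, 1.2, -1.9]
opening: 0.0159
gripper_force: 30.0
```

```bash
python3 -c "
from turn import *
watch(4)"
```

```text
TAX -0.124 F [ 0.6   1.49 -0.59] T [0.224 0.078 0.099] Ftan -1.44 Frad -0.71 flag [239.58 213.88  26.32]
cup [ 0.5823 -0.0255  0.0686] ang -179.04 t 19.3
```

Emit:
play_rows(series=[[0,0,0,0,0,0],[0,0,0,0,0,0],[0,0,0,0,0,0],[0,0,0,0,0,0],[0,0,0,0,0,0],[0,0,0,0,0,0]], fingers=0.2)

```text
t: 19.9
ee_pos: [0.5136, -0.029, 0.0865]
ee_rot: [-0.026, 0.984, 0.004, 0.174]
force: [0.0, 0.3, 0.6]
opening: 0.055
gripper_force: 0.0
```

```bash
python3 -c "
from turn import *
watch(3)
s=env.read_state();M=R.from_quat(s['ee_rot']).as_matrix()
for d in((-.02,0,0.06),(-.1,0,.12)): print((M.T@np.array(d)*1e3).round(1))
w=snap('wrist','wrist6')"
```

```text
TAX 0.064 F [-0.18 -0.36 -0.25] T [0.049 0.167 0.011] Ftan 0.34 Frad 0.21 flag [239.53 213.89  26.07]
cup [ 0.5821 -0.0255  0.0682] ang -179.04 t 20.05
[ -1.8   1.  -63.2]
[  52.8    5.1 -146.9]
```

Emit:
play_rows(series=[[0,0,-6,0,0,0],[0,0,-15,0,0,0],[0,0,-30,0,0,0],[0,0,-50,0,0,0],[0,0,-75,0,0,0],[10,0,-100,0,0,0],[30,0,-120,0,0,0],[55,0,-140,0,0,0],[70,0,-150,0,0,0],[70,0,-150,0,0,0],[70,0,-150,0,0,0]])

```text
t: 21.2
ee_pos: [0.3968, -0.0351, 0.2043]
ee_rot: [-0.025, 0.984, 0.004, 0.175]
force: [0.2, -0.4, 0.3]
opening: 0.0558
gripper_force: 0.0
```

```bash
python3 -c "
from turn import *
watch(2)
s=snap('scene','scene7')['image'];w=snap('wrist','wrist7')['image']
cv2.imwrite('pics/z.png',np.hstack([cv2.resize(s[130:300,170:340],(400,400),interpolation=cv2.INTER_CUBIC),cv2.resize(w,(400,300)).repeat(1,0) if 0 else np.pad(cv2.resize(w,(400,300)),((0,100),(0,0),(0,0)))])[:,:,::-1])"
```

```text
TAX -0.054 F [ 0.08  0.2  -0.43] T [ 0.054  0.177 -0.024] Ftan -0.19 Frad -0.09 flag [239.54 213.88  25.78]
cup [ 0.4655 -0.0314  0.185 ] ang -179.03 t 21.3
```

View pics/z.png

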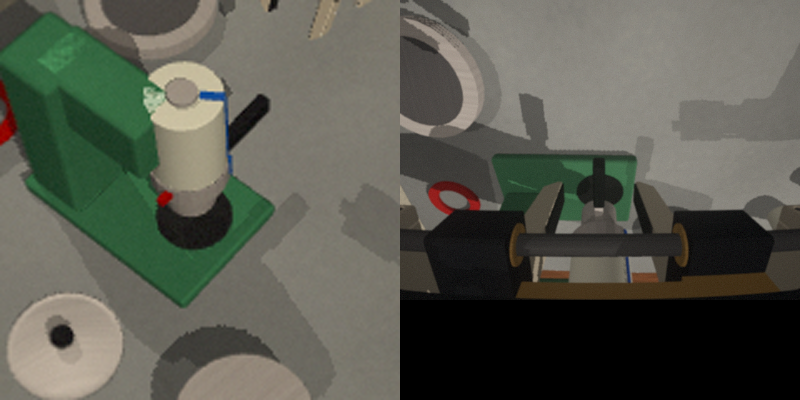

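The cup hangs in the head with its handle along the grinder's -x at about (250,120), and the flag at (165,199) has stayed where it was at the stop. The gripper is clear.

```bash
python3 -c "
from bench import env
print(env.finish_job())"
```

```text
the job is handed in; nothing more can be done
None
```

I handed the job in at about 21 s: the cup hangs locked in the head with its handle along the grinder's -x, turned to the stop at about 0.4 N m by wrist torque, and the flag looks fully home in the images and stayed there after I let go; no result was shown.

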